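# Unload the woodturner's clamshell jig

## Robot

A 7-joint arm with a two-finger parallel gripper is mounted at the origin on the work surface. World frame = base frame: x ahead of the robot, y to its left, z up, the work surface at z = 0. Lengths are in m, angles in rad, forces in N, time in s.
With the tool pointing down it reaches from about 0.425 to 0.925 m from the base axis. Payload 6.8 kg.
Tool frame: the origin (TCP) lies on the centre line of the jaws, within the pads' length; the fingertips stand 19 mm ahead of it and the grasp point (between the pads) is the TCP; z points along the fingers, y is the line along which they close (so a half turn about z gives the same grasp; the last joint's range is limited). The gripper opens to 85 mm and grips with 20 to 120 N. Pads are 22 mm wide; open, the fingers measure 114 mm over their backs; the gripper's body (76 mm by 85 mm) begins 54 mm behind the grasp point. The pads swing forward as they close: fully open they stand 13 mm farther back than shut.
Start: joints at [1.132, 0.477, 0.022, 1.555, -0.011, 1.109, -0.083], TCP at [0.219, -0.638, 0.25] pointing down, gripper open.
Joint ranges: [-2.96, 2.96], [-0.34, 2.1], [-1.41, 1.46], [0.24, 2.44], [-1.37, 4.51], [0.17, 1.92], [-2.96, 2.96]. Speed limits (rad/s): [2.39, 2.39, 3.14, 3.14, 3.14, 3.14, 3.14].

## Interface

Orientations are given as a rotation vector (axis times angle).
In Python, from bench import r gives the robot as it stands. The module is installed in compiled form; this text tells all that it offers.
- The arm moves only by the tool arm_command, never from a script. Its argument "rows" is a list of rows, each an object of numbers: "fingers": the opening, from -1 (shut) to 1 (fully open); "x", "y", "z": the shift along the tool's x, y, z in m; "ax", "ay", "az": the turn, a rotation vector about the tool's x, y, z in degrees. In form: [{"fingers": .., "x": .., "y": .., "z": .., "ax": .., "ay": .., "az": ..}, ...]. A call has 1 to 10 rows; each row shifts and turns the commanded pose from where the row before left it, along the tool's axes as they then stand; what a row does not reach is not made up. A row lasts 1/12 s, in which the tool goes at most 41.7 mm and 7.16 degrees, less where a joint would pass 70% of its speed; a pose out of reach is approached as far as the arm can. A call is refused whole if a number of a shift passes 0.0417 or a number of a turn 7.16, either way. A call with a gripper value outside its range is refused whole. The fingers move at their own pace and stop on an object; "grip_force" is the grip in N (left out, the last holds). Time passes only in rows, so rows that do not move let the fingers close. It gives the time, the measured TCP pose, the force, the opening and the grip force at its end, in the units of the state.
- r.get_obs(): the state, without advancing time (a new reading comes with each control period).
- r.grab_frame(name): name is "side" or "top"; returns a dict with "frame" (400x640x3 uint8, red, green, blue), "depth" (400x640 float32, m along the optical axis (not along the pixel's ray), 0 where there is no reading), "K" (3x3 intrinsics, pixels), "world_from_camera" (4x4, takes a point from camera to world coordinates). Camera axes: x right, y down, z forward; pixel columns grow to the right and rows downward; lengths in m; the calibration is good to about 2 mm. A picture is of the moment at which its call begins.
- r.hand_in(): hands the job in; it is judged then, once.
The state is a dict: "clock": time; "joints": joint angles; "qvel": joint speeds; "tau": joint torques, N m; "tcp_pos": TCP position; "orientation": TCP orientation; "contact_force": force on the tool from outside, world axes, zero at the start; "moment": the same for the moment, N m; "grip_width": finger opening in m; "gripper_force": force on a finger pad.
Only numpy, scipy, OpenCV 4.12 (cv2) and the standard library are available. Lean on these libraries where they do the work, as an engineer would, in place of code of your own. Each camera call takes 0.05 s, during which the arm holds its last target. There are 200 camera calls.

## Task

Swing the lid of the red-handled clamshell jig up and over past vertical so that it stays open by itself, then lift out the dark walnut knob and set it down gently, upright, in the green-lined tray, letting go only once it stands on the tray's floor. Leave the red jig's lid open, and leave the blue-handled jig shut.

Things in the scene. Friction and masses are not known exactly. Their poses are not given: they have to be found in the camera images.
- red_handle (a point): Centre of the red bar handle on the target jig's lid: a round bar 12 mm thick, 84 mm long between two arms, free all round (25 mm above and 25 mm ahead of the lid's front edge). Axes are the lid's: y along bar and hinge; with the lid shut x points level from the handle back to the hinge, z up. The hinge line lies 135 mm from here along point +x and 33 mm along point -z.
- red_lid (a joint): Angle of the red-handled lid, rad: 0 shut, 1.57 upright, stop at 1.95. A flat 8 mm open frame 110 by 100 mm with a crossbar over the knob, 0.2 kg, on a nearly frictionless hinge 64 mm above the bench: it falls shut below about 1.4 rad, beyond that it falls open. The jig is a wooden block, 110 mm (its x) by 100 mm, fixed to the bench.
- knob_mid (a point): Centre, half-way up, of the dark walnut knob: upright barrel 54 mm high, 40 mm across its middle (foot 34 mm), 50 g, z its axis, own yaw meaningless. It stands in the red jig in a seat 6 mm deep, between two ribs along the jig's y, 64 mm high and 64 mm apart; at its +y and -y sides fingers fit down to the floor, 14 mm above the bench. A pale one in the blue jig is not wanted.
- tray_floor (a point): Centre of the green floor of the low, empty wooden tray fixed to the bench: outside 140 mm (x) by 160 mm (y), walls 6 mm thick and 22 mm high; the floor, at this point, is 6 mm above the bench; z up.
- blue_lid (a joint): Lid angle of the other, identical jig with a blue handle, rad, 0 shut: leave it shut.

How it is judged:
On the way, in this order (a step that is already met when the one before it is completed fails the run):
1. the red-handled lid has been swung past vertical (beyond 93 degrees) (value of joint red_lid above 1.62 rad), for 0.2 s.
2. the dark knob has been lifted clear of the jig (value of joint red_lid above 1.62 rad and height (world z) of knob_mid above 0.1 m), for 0.1 s.
3. the dark knob is set down on the tray's floor while still held (not dropped) (x of knob_mid in the frame of tray_floor between -0.05 and 0.05 m and y of knob_mid in the frame of tray_floor between -0.06 and 0.06 m and z of knob_mid in the frame of tray_floor below 0.034 m and angle between knob_mid's own z axis and vertical below 0.2 rad and contact force between the fingers and knob above 0.3 N), for 0.05 s.
At the end, for the whole second after the job is handed in: The red-handled lid rests open past vertical (beyond 93 degrees), the dark knob stands at rest on the green tray's floor, upright within 11 degrees, its centre within 50 mm (tray x) and 60 mm (tray y) of the floor's centre, released, and the blue-handled lid is shut (value of joint red_lid above 1.62 rad and x of knob_mid in the frame of tray_floor between -0.05 and 0.05 m and y of knob_mid in the frame of tray_floor between -0.06 and 0.06 m and z of knob_mid in the frame of tray_floor between 0.018 and 0.034 m and angle between knob_mid's own z axis and vertical below 0.2 rad and linear speed of knob below 0.02 m/s and contact force between the fingers and knob below 0.1 N and value of joint blue_lid below 0.1 rad); the robot touches nothing.
It fails at once if the blue-handled lid is opened (more than 17 degrees) (value of joint blue_lid above 0.3 rad).
It also fails if it takes over 61 s, if anything falls off the work surface, if the arm or the gripper's body presses on something with over 40 N, if the wrist force passes 120 N, or if a joint passes its speed limit or range.

## Working session

There is one attempt and no reset: what is moved stays moved. The work goes in short steps, Python scripts to look and compute and a tool call to move; the robot and the scene stay as the last step left them, time stands still between calls to the robot, and variables do not carry over. Pictures are saved under pics/ and viewed, at most 10 in all, crops included, and the job is handed in when it is done.

Besides the shell and the picture viewer there is one more tool, called as a command line: name --argument value ..., lists and objects as JSON in quotes. arm_command: Moves the arm, as the interface text tells. Its arguments: {"type":"object","properties":{"rows":{"type":"array"},"grip_force":{"type":"number"}},"required":["rows"]}

```bash
mkdir -p pics; cat > h.py <<'E'
import numpy as np, cv2, pickle
from scipy.spatial.transform import Rotation as R
from bench import r
def grab(n,tag):
    f=r.grab_frame(n); cv2.imwrite(f'pics/{tag}.png',f['frame'][...,::-1]); pickle.dump(f,open(f'{tag}.pkl','wb')); return f
def cloud(f):
    d=f['depth']; K=f['K']; v,u=np.mgrid[:d.shape[0],:d.shape[1]]
    p=np.stack([(u-K[0,2])/K[0,0]*d,(v-K[1,2])/K[1,1]*d,d],-1); T=f['world_from_camera']
    w=p@T[:3,:3].T+T[:3,3]; w[d==0]=np.nan; return w
E
python3 - <<'E'
from h import *
o=r.get_obs(); print(o)
for n in('top','side'):
    f=grab(n,n+'1'); print(n,f['world_from_camera'].round(3).tolist(),f['K'].tolist())
E
```

```text
{'clock': 0.0, 'joints': array([ 1.13191034,  0.47781255,  0.0223003 ,  1.55648598, -0.0115322 ,
        1.10928892, -0.08309577]), 'qvel': array([ 1.51675138e-03,  1.98702216e-05,  2.02490996e-04,  3.03620450e-04,
        1.93555785e-03, -3.07587839e-04, -1.50533424e-04]), 'tau': array([ 1.39835274e-04, -5.96449399e+01,  1.60800699e+00, -2.81195748e+01,
        1.24574071e-02,  9.38304118e-03, -5.84205623e-05]), 'tcp_pos': array([ 0.21906219, -0.63785639,  0.24930198]), 'orientation': array([-3.09690959e+00, -5.17002713e-01,  6.26227595e-04]), 'contact_force': array([-0.44370845, -0.41249681, -0.66462515]), 'moment': array([ 0.02701489, -0.00142697,  0.00517834]), 'gripper_force': 0.0, 'grip_width': 0.08570420691851291}
top [[-0.006, -0.987, 0.164, 0.357], [-1.0, 0.008, 0.015, -0.013], [-0.017, -0.163, -0.986, 0.922], [0.0, 0.0, 0.0, 1.0]] [[377.03489331184767, 0.0, 320.3427871082709], [0.0, 377.03489331184767, 201.40583969646195], [0.0, 0.0, 1.0]]
side [[0.847, -0.352, 0.398, 0.156], [-0.532, -0.555, 0.64, -0.524], [-0.005, -0.754, -0.657, 0.638], [0.0, 0.0, 0.0, 1.0]] [[436.7210347698721, 0.0, 325.2549127615577], [0.0, 436.7210347698721, 204.39416051297022], [0.0, 0.0, 1.0]]
```

View pics/top1.png

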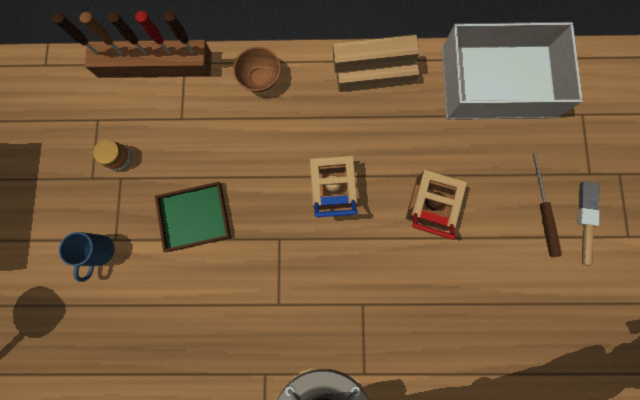

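View pics/side1.png

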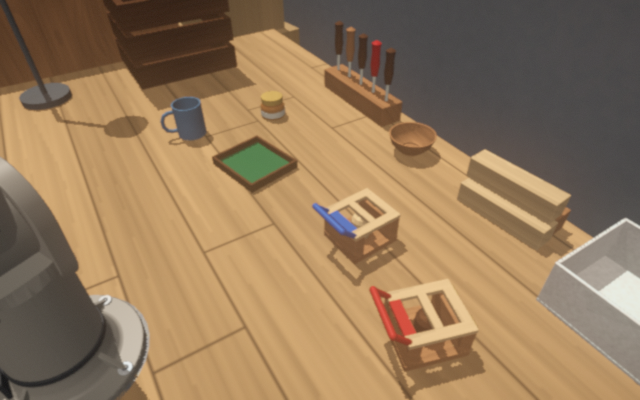

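The top view shows the red jig (handle near 435,230, hinge up and away near 445,178), the blue jig at (335,187) and the tray at (193,217). The side view shows the red handle near (382,315), the knob at (425,317) and the tray at (255,162). Next I measure these from both views.

```bash
python3 - <<'E'
from h import *
def seg(tag,col,roi):
    f=pickle.load(open(tag+'.pkl','rb')); w=cloud(f); a=f['frame'].astype(int); R_,G,B=a[...,0],a[...,1],a[...,2]
    m={'red':(R_>90)&(G<R_*.35)&(B<R_*.4),'blue':(B>90)&(R_<B*.6),'green':(G>50)&(R_<G*.6)&(B<G*.85)}[col]
    z=np.zeros_like(m); u0,u1,v0,v1=roi; z[v0:v1,u0:u1]=1; m=m&z
    return w[m&np.isfinite(w[...,2])]
for tag,rois in (('top1',{'red':(400,480,160,250),'green':(140,250,170,260),'blue':(300,370,150,225)}),('side1',{'red':(350,500,270,380),'green':(200,310,130,200),'blue':(305,400,190,260)})):
    for c,ro in rois.items():
        p=seg(tag,c,ro); 
        print(tag,c,len(p),'med',np.median(p,0).round(4),'zpct',np.percentile(p[:,2],[2,50,90,98]).round(3))
        if c=='green':
            b=cv2.minAreaRect((p[:,:2]).astype(np.float32)*1000); print(b)
        else:
            top=p[p[:,2]>np.percentile(p[:,2],98)-0.012]
            q=top[:,:2]; b=cv2.minAreaRect(q.astype(np.float32)*1000); print('bar',len(q),b, top.mean(0).round(4))
    # lid frame plane: points z 0.055..0.08 near red
    f=pickle.load(open(tag+'.pkl','rb')); w=cloud(f)
    c=np.nanmedian(seg(tag,'red',rois['red']),0)
    for nm in('red','blue'):
        c=np.nanmedian(seg(tag,nm,rois[nm]),0)
        s=(np.abs(w[...,2]-0.068)<0.012)&(np.hypot(w[...,0]-c[0],w[...,1]-c[1])<0.16)
        a=f['frame'].astype(int); s&=(a[...,1]>a[...,0]*.5)&(a[...,0]>100)
        q=w[s]; print(nm,'lid wood',len(q),np.median(q[:,2]).round(4),cv2.minAreaRect(q[:,:2].astype(np.float32)*1000))
E
```

```text
top1 red 467 med [ 0.4439 -0.2522  0.0833] zpct [0.07  0.083 0.103 0.105]
bar 208 ((429.27374267578125, -245.40818786621094), (91.84085083007812, 17.925065994262695), 74.1568374633789) [ 0.4267 -0.2451  0.1017]
top1 green 2731 med [0.4746 0.3147 0.0061] zpct [0.003 0.006 0.008 0.009]
((474.8289794921875, 315.291259765625), (124.07147216796875, 137.91326904296875), 12.266109466552734)
top1 blue 435 med [ 0.491  -0.0318  0.0806] zpct [0.069 0.081 0.103 0.105]
bar 195 ((469.09747314453125, -32.831298828125), (15.046530723571777, 90.1896743774414), 2.4003958702087402) [ 0.4669 -0.0329  0.1018]
red lid wood 1337 0.0717 ((505.18499755859375, -271.04144287109375), (100.95613098144531, 115.89187622070312), 72.56060028076172)
blue lid wood 1291 0.0717 ((550.1654052734375, -28.361797332763672), (115.34012603759766, 100.03243255615234), 3.656034231185913)
  return _methods._mean(a, axis=axis, dtype=dtype,
  ret = um.true_divide(
Traceback (most recent call last):
IndexError: index -1 is out of bounds for axis 0 with size 0
```

```bash
python3 - <<'E'
from h import *
f=pickle.load(open('side1.pkl','rb')); w=cloud(f); a=f['frame'].astype(int);R_,G,B=a[...,0],a[...,1],a[...,2]
def box(u0,u1,v0,v1):
    z=np.zeros(R_.shape,bool); z[v0:v1,u0:u1]=1; return z&np.isfinite(w[...,2])
p=w[box(200,310,130,200)&(G>R_*1.25)]; print('green',len(p),np.median(p,0).round(4),cv2.minAreaRect(p[:,:2].astype(np.float32)*1000))
p=w[box(350,500,270,380)&(R_>90)&(G<R_*.4)&(B<R_*.4)]; print('red',len(p),np.percentile(p[:,2],[2,50,98]).round(3))
t=p[p[:,2]>.088]; print(t.mean(0).round(4),cv2.minAreaRect(t[:,:2].astype(np.float32)*1000))
s=box(350,500,260,380)&(np.abs(w[...,2]-.072)<.005)&(G>R_*.5)&(R_>100); q=w[s]; print('lid',len(q),np.median(q[:,2]).round(4),cv2.minAreaRect(q[:,:2].astype(np.float32)*1000))
for tag in('top1','side1'):
    f=pickle.load(open(tag+'.pkl','rb')); w=cloud(f); a=f['frame'].astype(int)
    c=np.array([.505,-.271])
    s=(np.hypot(w[...,0]-c[0],w[...,1]-c[1])<.035)&(w[...,2]>.03)&(w[...,2]<.066)&(a.max(-1)<110); k=w[s]; print('knob',len(k),np.median(k,0).round(4),np.percentile(k[:,2],[50,95]).round(3) if len(k) else '')
E
```

```text
green 1300 [0.4754 0.3203 0.0065] ((476.647216796875, 323.3800048828125), (116.26660919189453, 124.48609924316406), 14.033507347106934)
red 543 [0.07  0.073 0.104]
[ 0.4234 -0.2501  0.1023] ((424.80859375, -246.57180786132812), (87.99806213378906, 8.105112075805664), 72.0595474243164)
lid 2447 0.072 ((501.0022888183594, -268.8005065917969), (102.32170104980469, 120.56916046142578), 72.62521362304688)
knob 226 [ 0.4994 -0.2685  0.0549] [0.055 0.063]
knob 68 [ 0.4838 -0.27    0.0455] [0.045 0.052]
```

arm_command --rows '[{"fingers": 0.2,"az": -6.7},{"fingers": 0.2,"az": -6.7},{"fingers": 0.2,"az": -6.7},{"fingers": 0.2,"az": -6.7},{"fingers": 0.2,"az": -6.7},{"fingers": 0.2,"az": -6.7},{"fingers": 0.2,"az": -6.7},{"fingers": 0.2,"az": -6.8},{"fingers": 0.2}]' --grip_force 20

```text
validation failed for argument at $.ro...
```

```bash
cat >> h.py <<'E'
def st(target=None):
    o=r.get_obs(); M=R.from_rotvec(o['orientation']).as_matrix()
    print('t',round(o['clock'],2),'tcp',o['tcp_pos'].round(4),'w',round(o['grip_width'],4),'F',o['contact_force'].round(1),'gf',round(o['gripper_force'],1)); print('x',M[:,0].round(3),'y',M[:,1].round(3),'z',M[:,2].round(3)); print('heading y',np.degrees(np.arctan2(M[1,1],M[0,1])).round(1),'j',o['joints'].round(2))
    if target is not None: print('tool shift',((np.array(target)-o['tcp_pos'])@M).round(4))
E
python3 -c "
from h import *
st([.427,-.246,.18])"
```

```text
t 0.1 tcp [ 0.2191 -0.6379  0.2494] w 0.0855 F [-0.1 -0.1 -0.2] gf 0.0
x [ 0.946  0.325 -0.   ] y [ 0.325 -0.946 -0.002] z [-0.001  0.001 -1.   ]
heading y -71.0 j [ 1.13  0.48  0.02  1.56 -0.01  1.11 -0.08]
tool shift [ 0.324  -0.303   0.0699]
```

arm_command --rows '[{"fingers": 0.2,"x": 0,"y": 0,"z": 0,"ax": 0,"ay": 0,"az": -6.7},{"fingers": 0.2,"x": 0,"y": 0,"z": 0,"ax": 0,"ay": 0,"az": -6.7},{"fingers": 0.2,"x": 0,"y": 0,"z": 0,"ax": 0,"ay": 0,"az": -6.7},{"fingers": 0.2,"x": 0,"y": 0,"z": 0,"ax": 0,"ay": 0,"az": -6.7},{"fingers": 0.2,"x": 0,"y": 0,"z": 0,"ax": 0,"ay": 0,"az": -6.7},{"fingers": 0.2,"x": 0,"y": 0,"z": 0,"ax": 0,"ay": 0,"az": -6.7},{"fingers": 0.2,"x": 0,"y": 0,"z": 0,"ax": 0,"ay": 0,"az": -6.7},{"fingers": 0.2,"x": 0,"y": 0,"z": 0,"ax": 0,"ay": 0,"az": -6.8},{"fingers": 0.2,"x": 0,"y": 0,"z": 0,"ax": 0,"ay": 0,"az": 0}]' --grip_force 20

```text
clock: 0.85
tcp_pos: [0.219, -0.6382, 0.2497]
orientation: [-2.526, -1.865, -0.001]
contact_force: [0.4, 0.1, -0.3]
grip_width: 0.0512
gripper_force: 0.0
```

```bash
python3 -c "
from h import *
st([.427,-.246,.18])"
```

```text
t 0.85 tcp [ 0.219  -0.6382  0.2497] w 0.0512 F [ 0.4  0.1 -0.3] gf 0.0
x [0.294 0.956 0.001] y [ 0.956 -0.294 -0.001] z [-0.     0.001 -1.   ]
heading y -17.1 j [ 1.27  0.49 -0.18  1.54  0.09  1.12  0.78]
tool shift [0.4359 0.0834 0.0701]
```

arm_command --rows '[{"fingers": 0.2,"x": 0.036,"y": 0.007,"z": 0,"ax": 0,"ay": 0,"az": 0},{"fingers": 0.2,"x": 0.036,"y": 0.007,"z": 0,"ax": 0,"ay": 0,"az": 0},{"fingers": 0.2,"x": 0.036,"y": 0.007,"z": 0,"ax": 0,"ay": 0,"az": 0},{"fingers": 0.2,"x": 0.036,"y": 0.007,"z": 0,"ax": 0,"ay": 0,"az": 0},{"fingers": 0.2,"x": 0.036,"y": 0.007,"z": 0,"ax": 0,"ay": 0,"az": 0},{"fingers": 0.2,"x": 0.036,"y": 0.007,"z": 0,"ax": 0,"ay": 0,"az": 0},{"fingers": 0.2,"x": 0.036,"y": 0.007,"z": 0,"ax": 0,"ay": 0,"az": 0},{"fingers": 0.2,"x": 0.036,"y": 0.007,"z": 0,"ax": 0,"ay": 0,"az": 0},{"fingers": 0.2,"x": 0.036,"y": 0.007,"z": 0,"ax": 0,"ay": 0,"az": 0},{"fingers": 0.2,"x": 0.036,"y": 0.007,"z": 0,"ax": 0,"ay": 0,"az": 0}]'

```text
clock: 1.68
tcp_pos: [0.3937, -0.314, 0.2503]
orientation: [-2.535, -1.855, 0.0]
contact_force: [1.1, -0.1, -0.2]
grip_width: 0.0513
gripper_force: 0.0
```

arm_command --rows '[{"fingers": 0.2,"x": 0.036,"y": 0.007,"z": 0.02,"ax": 0,"ay": 0,"az": 0},{"fingers": 0.2,"x": 0.036,"y": 0.007,"z": 0.02,"ax": 0,"ay": 0,"az": 0},{"fingers": 0.2,"x": 0.004,"y": 0,"z": 0.03,"ax": 0,"ay": 0,"az": 0},{"fingers": 0.2,"x": 0,"y": 0,"z": 0,"ax": 0,"ay": 0,"az": 0},{"fingers": 0.2,"x": 0,"y": 0,"z": 0,"ax": 0,"ay": 0,"az": 0}]'

```text
clock: 2.1
tcp_pos: [0.4283, -0.2469, 0.1794]
orientation: [-2.53, -1.857, 0.003]
contact_force: [0.3, 0.2, -0.8]
grip_width: 0.0511
gripper_force: 0.0
```

```bash
python3 -c "
from h import *
st([.427,-.246,.097]); grab('side','side2')"
```

```text
t 2.1 tcp [ 0.4283 -0.2469  0.1794] w 0.0511 F [ 0.3  0.2 -0.8] gf 0.0
x [0.3   0.954 0.   ] y [ 0.954 -0.3   -0.004] z [-0.003  0.002 -1.   ]
heading y -17.4 j [ 0.73  0.3  -0.39  2.03  0.15  0.85 -0.05]
tool shift [ 0.0005 -0.0013  0.0824]
```

View pics/side2.png

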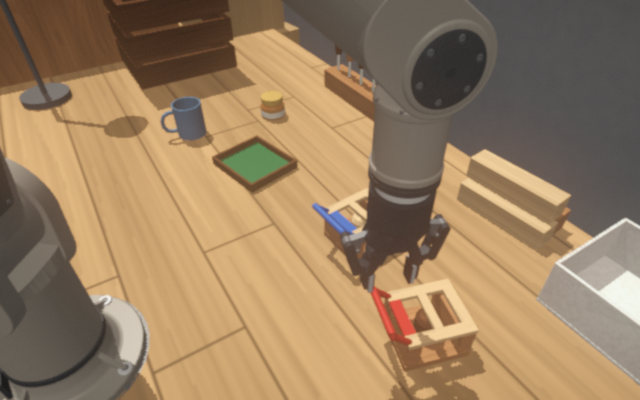

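The fingers (370,280 and 413,270) straddle the red bar. I descend and grip.

arm_command --rows '[{"fingers": 0,"x": 0,"y": 0,"z": 0.025,"ax": 0,"ay": 0,"az": 0},{"fingers": 0,"x": 0,"y": 0,"z": 0.025,"ax": 0,"ay": 0,"az": 0},{"fingers": 0,"x": 0,"y": -0.001,"z": 0.02,"ax": 0,"ay": 0,"az": 0},{"fingers": 0,"x": 0,"y": 0,"z": 0.01,"ax": 0,"ay": 0,"az": 0},{"fingers": -1,"x": 0,"y": 0,"z": 0,"ax": 0,"ay": 0,"az": 0},{"fingers": -1,"x": 0,"y": 0,"z": 0,"ax": 0,"ay": 0,"az": 0},{"fingers": -1,"x": 0,"y": 0,"z": 0,"ax": 0,"ay": 0,"az": 0},{"fingers": -1,"x": 0,"y": 0,"z": 0,"ax": 0,"ay": 0,"az": 0},{"fingers": -1,"x": 0,"y": 0,"z": 0,"ax": 0,"ay": 0,"az": 0},{"fingers": -1,"x": 0,"y": 0,"z": 0,"ax": 0,"ay": 0,"az": 0}]'

```text
clock: 2.98
tcp_pos: [0.4256, -0.2473, 0.1013]
orientation: [-2.53, -1.857, 0.006]
contact_force: [-8.9, 2.3, 3.8]
grip_width: 0.0112
gripper_force: 20.7
```

```bash
python3 -c "
from h import *
st([.427,-.246,.097])
a=np.radians(13.7+np.arange(0,101,10)); p=.139*np.stack([-np.cos(a),np.sin(a)],1); print((np.diff(p,axis=0)*1000).round(0).tolist())"
```

```text
t 2.98 tcp [ 0.4256 -0.2473  0.1013] w 0.0112 F [-8.9  2.3  3.8] gf 20.7
x [ 0.3    0.954 -0.001] y [ 0.954 -0.3   -0.005] z [-0.005  0.    -1.   ]
heading y -17.5 j [ 0.69  0.42 -0.36  2.09  0.23  0.68 -0.12]
tool shift [0.0017 0.001  0.0043]
[[8.0, 23.0], [12.0, 21.0], [15.0, 19.0], [18.0, 16.0], [21.0, 13.0], [23.0, 9.0], [24.0, 5.0], [24.0, 1.0], [24.0, -4.0], [23.0, -8.0]]
```

arm_command --rows '[{"fingers": -1,"x": 0,"y": 0.002,"z": -0.012,"ax": 0,"ay": 0,"az": 0},{"fingers": -1,"x": 0,"y": 0.004,"z": -0.011,"ax": 0,"ay": 0,"az": 0},{"fingers": -1,"x": 0,"y": 0.0055,"z": -0.011,"ax": 0,"ay": 0,"az": 0},{"fingers": -1,"x": 0,"y": 0.0065,"z": -0.01,"ax": 0,"ay": 0,"az": 0},{"fingers": -1,"x": 0,"y": 0.007,"z": -0.01,"ax": 0,"ay": 0,"az": 0},{"fingers": -1,"x": 0,"y": 0.008,"z": -0.009,"ax": 0,"ay": 0,"az": 0},{"fingers": -1,"x": 0,"y": 0.009,"z": -0.0085,"ax": 0,"ay": 0,"az": 0},{"fingers": -1,"x": 0,"y": 0.009,"z": -0.0075,"ax": 0,"ay": 0,"az": 0},{"fingers": -1,"x": 0,"y": 0.01,"z": -0.007,"ax": 0,"ay": 0,"az": 0},{"fingers": -1,"x": 0,"y": 0.011,"z": -0.006,"ax": 0,"ay": 0,"az": 0}]'

```text
clock: 3.82
tcp_pos: [0.4962, -0.2696, 0.1952]
orientation: [2.532, 1.858, -0.003]
contact_force: [-3.0, -0.2, 1.3]
grip_width: 0.011
gripper_force: 20.2
```

```bash
python3 -c "
from h import *
st(); grab('side','side3')"
```

```text
t 3.82 tcp [ 0.4962 -0.2696  0.1952] w 0.011 F [-3.  -0.2  1.3] gf 20.2
x [ 0.3    0.954 -0.002] y [ 0.954 -0.3   -0.   ] z [-0.001 -0.002 -1.   ]
heading y -17.4 j [ 0.69  0.38 -0.38  1.86  0.18  0.93 -0.07]
```

View pics/side3.png

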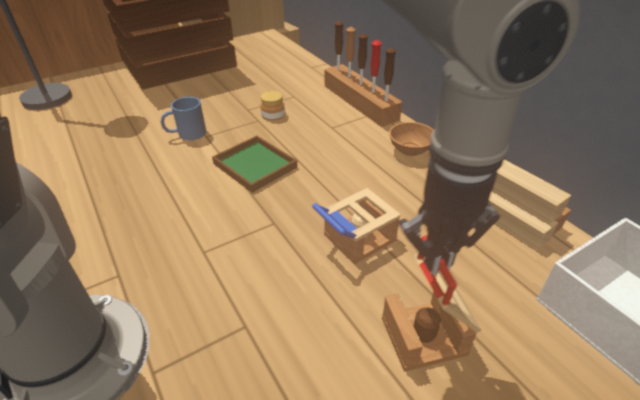

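The lid is about half open and held in the fingers (435,275), and the dark knob shows at (427,322). I continue the arc.

arm_command --rows '[{"fingers": -1,"x": 0,"y": 0.011,"z": -0.005,"ax": 0,"ay": 0,"az": 0},{"fingers": -1,"x": 0,"y": 0.012,"z": -0.004,"ax": 0,"ay": 0,"az": 0},{"fingers": -1,"x": 0,"y": 0.012,"z": -0.003,"ax": 0,"ay": 0,"az": 0},{"fingers": -1,"x": 0,"y": 0.012,"z": -0.002,"ax": 0,"ay": 0,"az": 0},{"fingers": -1,"x": 0,"y": 0.012,"z": -0.001,"ax": 0,"ay": 0,"az": 0},{"fingers": -1,"x": 0,"y": 0.012,"z": 0,"ax": 0,"ay": 0,"az": 0},{"fingers": -1,"x": 0,"y": 0.012,"z": 0.001,"ax": 0,"ay": 0,"az": 0},{"fingers": -1,"x": 0,"y": 0.012,"z": 0.002,"ax": 0,"ay": 0,"az": 0},{"fingers": -1,"x": 0,"y": 0.012,"z": 0.003,"ax": 0,"ay": 0,"az": 0},{"fingers": -1,"x": 0,"y": 0.011,"z": 0.004,"ax": 0,"ay": 0,"az": 0}]'

```text
clock: 4.7
tcp_pos: [0.6102, -0.3056, 0.1997]
orientation: [2.531, 1.857, 0.0]
contact_force: [-1.4, -1.4, -1.0]
grip_width: 0.0108
gripper_force: 19.5
```

```bash
python3 -c "
from h import *
st(); grab('side','side4')"
```

```text
t 4.7 tcp [ 0.6102 -0.3056  0.1997] w 0.0108 F [-1.4 -1.4 -1. ] gf 19.5
x [ 0.3    0.954 -0.002] y [ 0.954 -0.3    0.002] z [ 0.002 -0.002 -1.   ]
heading y -17.4 j [ 0.61  0.56 -0.35  1.57  0.21  1.05 -0.1 ]
```

View pics/side4.png

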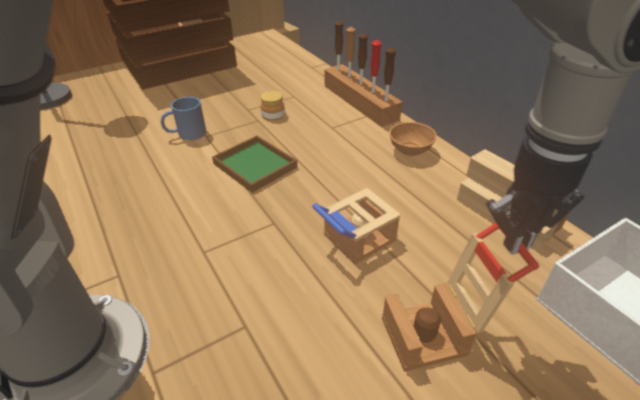

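The lid is at about 100° and leans back beyond vertical (480,285). I open slightly and withdraw upward.

arm_command --rows '[{"fingers": -0.35,"x": 0,"y": 0,"z": 0,"ax": 0,"ay": 0,"az": 0},{"fingers": -0.35,"x": 0,"y": 0.005,"z": 0,"ax": 0,"ay": 0,"az": 0},{"fingers": -0.35,"x": 0,"y": 0.005,"z": 0,"ax": 0,"ay": 0,"az": 0},{"fingers": -0.35,"x": 0,"y": 0.005,"z": -0.01,"ax": 0,"ay": 0,"az": 0},{"fingers": -0.35,"x": 0,"y": 0.005,"z": -0.01,"ax": 0,"ay": 0,"az": 0},{"fingers": -0.35,"x": 0,"y": 0.002,"z": -0.015,"ax": 0,"ay": 0,"az": 0},{"fingers": -0.35,"x": 0,"y": 0,"z": -0.03,"ax": 0,"ay": 0,"az": 0},{"fingers": -0.35,"x": 0,"y": 0,"z": -0.03,"ax": 0,"ay": 0,"az": 0},{"fingers": -0.35,"x": 0,"y": 0,"z": 0,"ax": 0,"ay": 0,"az": 0}]'

```text
clock: 5.5
tcp_pos: [0.6342, -0.311, 0.3013]
orientation: [2.523, 1.855, 0.011]
contact_force: [1.1, -0.5, 0.9]
grip_width: 0.0272
gripper_force: 0.0
```

```bash
python3 - <<'E'
from h import *
st([.5035,-.27,.20]); grab('side','side5'); f=grab('top','top5')
for tag in('top5','side5'):
    f=pickle.load(open(tag+'.pkl','rb')); w=cloud(f); a=f['frame'].astype(int); c=np.array([.5035,-.27])
    for z0 in(.03,.05,.058):
        s=(np.hypot(w[...,0]-c[0],w[...,1]-c[1])<.03)&(w[...,2]>z0)&(w[...,2]<.068); k=w[s]
        if len(k)>4: print(tag,z0,len(k),cv2.minEnclosingCircle(k[:,:2].astype(np.float32)),k.mean(0).round(4),k[:,2].max().round(4))
E
```

```text
t 5.5 tcp [ 0.6342 -0.311   0.3013] w 0.0272 F [ 1.1 -0.5  0.9] gf 0.0
x [ 0.298  0.955 -0.001] y [ 0.954 -0.298  0.012] z [ 0.011 -0.004 -1.   ]
heading y -17.3 j [ 0.6   0.51 -0.36  1.4   0.18  1.25 -0.07]
tool shift [ 0.0002 -0.1382  0.0997]
top5 0.03 273 ((0.5022826194763184, -0.26997244358062744), 0.020346468314528465) [ 0.5003 -0.2661  0.0556] 0.0668
top5 0.05 228 ((0.5022826194763184, -0.26997244358062744), 0.020346468314528465) [ 0.5011 -0.2681  0.0587] 0.0668
top5 0.058 146 ((0.5015704035758972, -0.2690577507019043), 0.017570210620760918) [ 0.5019 -0.2692  0.0612] 0.0668
side5 0.03 642 ((0.5075486898422241, -0.27107495069503784), 0.0258276779204607) [ 0.4959 -0.2745  0.0532] 0.0649
side5 0.05 453 ((0.5077275037765503, -0.2707785367965698), 0.02570144273340702) [ 0.4983 -0.2728  0.0588] 0.0649
side5 0.058 288 ((0.5094623565673828, -0.27064061164855957), 0.024021202698349953) [ 0.5008 -0.2706  0.0612] 0.0649
```

View pics/side5.png

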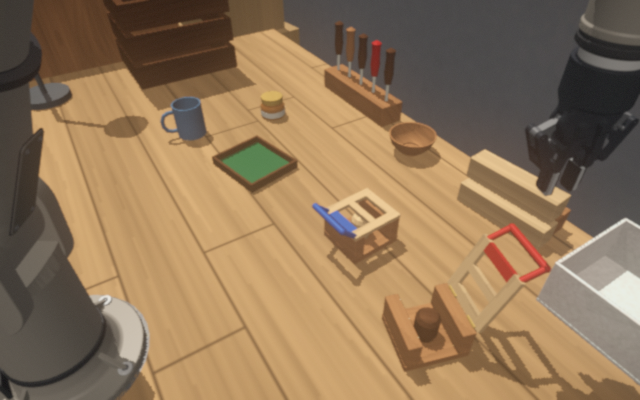

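The lid stays open at its stop (500,275), and the knob stands clear at (427,320). I move over the knob and turn 90°.

arm_command --rows '[{"fingers": 1,"x": 0,"y": -0.035,"z": 0,"ax": 0,"ay": 0,"az": 0},{"fingers": 1,"x": 0,"y": -0.035,"z": 0,"ax": 0,"ay": 0,"az": 0},{"fingers": 1,"x": 0,"y": -0.035,"z": 0,"ax": 0,"ay": 0,"az": 0},{"fingers": 1,"x": 0,"y": -0.034,"z": 0,"ax": 0,"ay": 0,"az": 0},{"fingers": 1,"x": 0,"y": 0,"z": 0,"ax": 0,"ay": 0,"az": -6.9},{"fingers": 1,"x": 0,"y": 0,"z": 0,"ax": 0,"ay": 0,"az": -6.9},{"fingers": 1,"x": 0,"y": 0,"z": 0,"ax": 0,"ay": 0,"az": -6.9},{"fingers": 1,"x": 0,"y": 0,"z": 0,"ax": 0,"ay": 0,"az": -6.9},{"fingers": 1,"x": 0,"y": 0,"z": 0,"ax": 0,"ay": 0,"az": -6.9},{"fingers": 1,"x": 0,"y": 0,"z": 0,"ax": 0,"ay": 0,"az": -6.9}]'

```text
clock: 6.43
tcp_pos: [0.4975, -0.2687, 0.2918]
orientation: [-1.701, -2.639, 0.0]
contact_force: [-0.2, 0.2, 0.2]
grip_width: 0.0855
gripper_force: 0.0
```

arm_command --rows '[{"fingers": 1,"x": 0,"y": 0,"z": 0,"ax": 0,"ay": 0,"az": -6.9},{"fingers": 1,"x": 0,"y": 0,"z": 0,"ax": 0,"ay": 0,"az": -6.9},{"fingers": 1,"x": 0,"y": 0,"z": 0,"ax": 0,"ay": 0,"az": -6.9},{"fingers": 1,"x": 0,"y": 0,"z": 0,"ax": 0,"ay": 0,"az": -6.9},{"fingers": 1,"x": 0,"y": 0,"z": 0,"ax": 0,"ay": 0,"az": -6.9},{"fingers": 1,"x": 0,"y": 0,"z": 0,"ax": 0,"ay": 0,"az": -6.9},{"fingers": 1,"x": 0,"y": 0,"z": 0,"ax": 0,"ay": 0,"az": -6.9},{"fingers": 1,"x": 0,"y": 0,"z": 0,"ax": 0,"ay": 0,"az": 0},{"fingers": 1,"x": 0,"y": 0,"z": 0,"ax": 0,"ay": 0,"az": 0}]'

```text
clock: 7.18
tcp_pos: [0.4977, -0.2689, 0.2919]
orientation: [-0.487, -3.102, -0.001]
contact_force: [0.0, -0.2, 0.1]
grip_width: 0.0855
gripper_force: 0.0
```

```bash
python3 -c "
from h import *
st([.503,-.2697,.042])"
```

```text
t 7.18 tcp [ 0.4977 -0.2689  0.2919] w 0.0855 F [ 0.  -0.2  0.1] gf 0.0
x [-0.952  0.307  0.001] y [0.307 0.952 0.   ] z [-0.001  0.001 -1.   ]
heading y 72.1 j [ 0.91  0.33 -0.65  1.74  0.22  1.15  1.45]
tool shift [-0.0056  0.0007  0.2499]
```

arm_command --rows '[{"fingers": 1,"x": -0.0055,"y": 0,"z": 0.03,"ax": 0,"ay": 0,"az": 0},{"fingers": 1,"x": 0,"y": 0,"z": 0.04,"ax": 0,"ay": 0,"az": 0},{"fingers": 1,"x": 0,"y": 0,"z": 0.04,"ax": 0,"ay": 0,"az": 0},{"fingers": 1,"x": 0,"y": 0,"z": 0.03,"ax": 0,"ay": 0,"az": 0},{"fingers": 1,"x": 0,"y": 0,"z": 0.02,"ax": 0,"ay": 0,"az": 0},{"fingers": 1,"x": 0,"y": 0,"z": 0,"ax": 0,"ay": 0,"az": 0}]'

```text
clock: 7.68
tcp_pos: [0.5001, -0.2695, 0.1278]
orientation: [-0.485, -3.096, -0.004]
contact_force: [-1.3, 0.2, 0.2]
grip_width: 0.0855
gripper_force: 0.0
```

```bash
python3 -c "
from h import *
st([.503,-.2697,.042]); grab('side','side6')"
```

```text
t 7.68 tcp [ 0.5001 -0.2695  0.1278] w 0.0855 F [-1.3  0.2  0.2] gf 0.0
x [-0.952  0.306  0.008] y [0.306 0.952 0.001] z [-0.008  0.004 -1.   ]
heading y 72.2 j [ 0.83  0.52 -0.58  1.88  0.37  0.86  1.32]
tool shift [-0.0035  0.0005  0.0857]
```

View pics/side6.png

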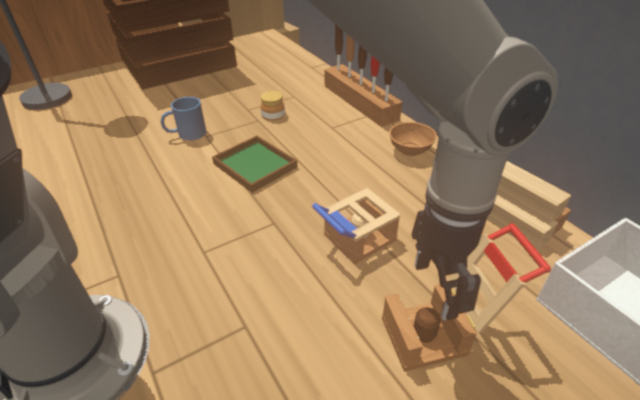

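The open hand is centred over the knob (427,320) and clear of the lid. I go down and grip.

arm_command --rows '[{"fingers": 1,"x": -0.002,"y": 0,"z": 0.025,"ax": 0,"ay": 0,"az": 0},{"fingers": 1,"x": 0,"y": 0,"z": 0.025,"ax": 0,"ay": 0,"az": 0},{"fingers": 1,"x": 0,"y": 0,"z": 0.02,"ax": 0,"ay": 0,"az": 0},{"fingers": 1,"x": 0,"y": 0,"z": 0.014,"ax": 0,"ay": 0,"az": 0},{"fingers": 1,"x": 0,"y": 0,"z": 0,"ax": 0,"ay": 0,"az": 0},{"fingers": 1,"x": 0,"y": 0,"z": 0,"ax": 0,"ay": 0,"az": 0}]'

```text
clock: 8.23
tcp_pos: [0.5059, -0.2714, 0.0493]
orientation: [0.483, 3.103, -0.0]
contact_force: [-0.9, -0.2, 0.5]
grip_width: 0.0855
gripper_force: 0.0
```

arm_command --rows '[{"fingers": -1,"x": 0,"y": 0,"z": 0,"ax": 0,"ay": 0,"az": 0},{"fingers": -1,"x": 0,"y": 0,"z": 0,"ax": 0,"ay": 0,"az": 0},{"fingers": -1,"x": 0,"y": 0,"z": 0,"ax": 0,"ay": 0,"az": 0},{"fingers": -1,"x": 0,"y": 0,"z": 0,"ax": 0,"ay": 0,"az": 0},{"fingers": -1,"x": 0,"y": 0,"z": 0,"ax": 0,"ay": 0,"az": 0},{"fingers": -1,"x": 0,"y": 0,"z": 0,"ax": 0,"ay": 0,"az": 0}]' --grip_force 25

```text
clock: 8.73
tcp_pos: [0.5058, -0.2715, 0.0496]
orientation: [0.482, 3.103, -0.001]
contact_force: [-1.0, -0.5, 5.5]
grip_width: 0.039
gripper_force: 24.7
```

```bash
python3 -c "
from h import *
st([.503,-.2697,.042])"
```

```text
t 8.73 tcp [ 0.5058 -0.2715  0.0496] w 0.039 F [-1.  -0.5  5.5] gf 24.7
x [-0.953  0.303 -0.001] y [ 0.303  0.953 -0.001] z [ 0.001 -0.001 -1.   ]
heading y 72.3 j [ 0.78  0.63 -0.52  1.92  0.47  0.71  1.25]
tool shift [0.0032 0.0009 0.0076]
```

Gripped a little high, so I open, go 10 mm lower and grip again.

arm_command --rows '[{"fingers": 0.6,"x": 0,"y": 0,"z": 0,"ax": 0,"ay": 0,"az": 0},{"fingers": 0.6,"x": 0.003,"y": 0,"z": 0,"ax": 0,"ay": 0,"az": 0},{"fingers": 0.6,"x": 0,"y": 0,"z": 0.006,"ax": 0,"ay": 0,"az": 0},{"fingers": 0.6,"x": 0,"y": 0,"z": 0.006,"ax": 0,"ay": 0,"az": 0},{"fingers": 0.6,"x": 0,"y": 0,"z": 0,"ax": 0,"ay": 0,"az": 0},{"fingers": -1,"x": 0,"y": 0,"z": 0,"ax": 0,"ay": 0,"az": 0},{"fingers": -1,"x": 0,"y": 0,"z": 0,"ax": 0,"ay": 0,"az": 0},{"fingers": -1,"x": 0,"y": 0,"z": 0,"ax": 0,"ay": 0,"az": 0},{"fingers": -1,"x": 0,"y": 0,"z": 0,"ax": 0,"ay": 0,"az": 0},{"fingers": -1,"x": 0,"y": 0,"z": 0,"ax": 0,"ay": 0,"az": 0}]'

```text
clock: 9.57
tcp_pos: [0.5024, -0.2703, 0.0365]
orientation: [0.482, 3.104, -0.0]
contact_force: [-0.2, -0.5, -0.9]
grip_width: 0.039
gripper_force: 25.2
```

```bash
python3 -c "
from h import *
st([.476,.318,.2])"
```

```text
t 9.57 tcp [ 0.5024 -0.2703  0.0365] w 0.039 F [-0.2 -0.5 -0.9] gf 25.2
x [-0.953  0.303 -0.   ] y [ 0.303  0.953 -0.   ] z [ 0. -0. -1.]
heading y 72.3 j [ 0.77  0.65 -0.51  1.93  0.48  0.69  1.24]
tool shift [ 0.2035  0.5526 -0.1636]
```

arm_command --rows '[{"fingers": -1,"x": 0,"y": 0,"z": -0.01,"ax": 0,"ay": 0,"az": 0},{"fingers": -1,"x": 0,"y": 0,"z": -0.02,"ax": 0,"ay": 0,"az": 0},{"fingers": -1,"x": 0,"y": 0,"z": -0.03,"ax": 0,"ay": 0,"az": 0},{"fingers": -1,"x": 0,"y": 0,"z": -0.03,"ax": 0,"ay": 0,"az": 0},{"fingers": -1,"x": 0,"y": 0,"z": -0.03,"ax": 0,"ay": 0,"az": 0},{"fingers": -1,"x": 0,"y": 0,"z": -0.025,"ax": 0,"ay": 0,"az": 0},{"fingers": -1,"x": 0,"y": 0,"z": -0.02,"ax": 0,"ay": 0,"az": 0},{"fingers": -1,"x": 0,"y": 0,"z": 0,"ax": 0,"ay": 0,"az": 0},{"fingers": -1,"x": 0,"y": 0,"z": 0,"ax": 0,"ay": 0,"az": 0}]'

```text
clock: 10.32
tcp_pos: [0.5029, -0.2705, 0.2031]
orientation: [0.482, 3.102, -0.002]
contact_force: [-0.3, -0.4, -0.8]
grip_width: 0.0394
gripper_force: 25.3
```

```bash
python3 -c "
from h import *
st([.476,.318,.2]); grab('side','side7')"
```

```text
t 10.32 tcp [ 0.5029 -0.2705  0.2031] w 0.0394 F [-0.3 -0.4 -0.8] gf 25.3
x [-0.953  0.303 -0.003] y [ 0.303  0.953 -0.001] z [ 0.003 -0.002 -1.   ]
heading y 72.3 j [ 0.88  0.43 -0.63  1.83  0.3   0.98  1.39]
tool shift [0.2041 0.5527 0.002 ]
```

View pics/side7.png

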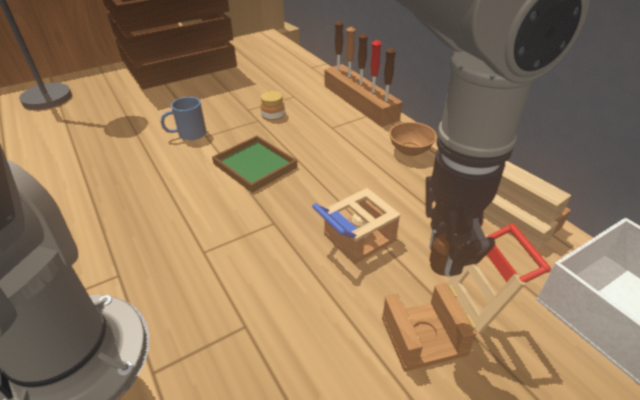

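The knob is held at (443,258), its seat is empty and the lid is still open. I carry it to the tray.

arm_command --rows '[{"fingers": -1,"x": 0.006,"y": 0.016,"z": 0,"ax": 0,"ay": 0,"az": 0},{"fingers": -1,"x": 0.01,"y": 0.028,"z": 0,"ax": 0,"ay": 0,"az": 0},{"fingers": -1,"x": 0.01,"y": 0.028,"z": 0,"ax": 0,"ay": 0,"az": 0},{"fingers": -1,"x": 0.01,"y": 0.028,"z": 0,"ax": 0,"ay": 0,"az": 0},{"fingers": -1,"x": 0.01,"y": 0.028,"z": 0,"ax": 0,"ay": 0,"az": 0},{"fingers": -1,"x": 0.01,"y": 0.028,"z": 0,"ax": 0,"ay": 0,"az": 0},{"fingers": -1,"x": 0.01,"y": 0.028,"z": 0,"ax": 0,"ay": 0,"az": 0},{"fingers": -1,"x": 0.01,"y": 0.028,"z": 0,"ax": 0,"ay": 0,"az": 0},{"fingers": -1,"x": 0.01,"y": 0.028,"z": 0,"ax": 0,"ay": 0,"az": 0},{"fingers": -1,"x": 0.01,"y": 0.028,"z": 0,"ax": 0,"ay": 0,"az": 0}]'

```text
clock: 11.2
tcp_pos: [0.4908, 0.0154, 0.2001]
orientation: [-0.481, -3.102, 0.001]
contact_force: [0.7, -0.9, -0.9]
grip_width: 0.0393
gripper_force: 25.3
```

arm_command --rows '[{"fingers": -1,"x": 0.01,"y": 0.028,"z": 0,"ax": 0,"ay": 0,"az": 0},{"fingers": -1,"x": 0.01,"y": 0.028,"z": 0,"ax": 0,"ay": 0,"az": 0},{"fingers": -1,"x": 0.01,"y": 0.028,"z": 0,"ax": 0,"ay": 0,"az": 0},{"fingers": -1,"x": 0.01,"y": 0.028,"z": 0,"ax": 0,"ay": 0,"az": 0},{"fingers": -1,"x": 0.01,"y": 0.028,"z": 0,"ax": 0,"ay": 0,"az": 0},{"fingers": -1,"x": 0.01,"y": 0.028,"z": 0,"ax": 0,"ay": 0,"az": 0},{"fingers": -1,"x": 0.01,"y": 0.028,"z": 0,"ax": 0,"ay": 0,"az": 0},{"fingers": -1,"x": 0.01,"y": 0.025,"z": 0,"ax": 0,"ay": 0,"az": 0},{"fingers": -1,"x": 0.01,"y": 0.018,"z": 0,"ax": 0,"ay": 0,"az": 0},{"fingers": -1,"x": 0,"y": 0,"z": 0,"ax": 0,"ay": 0,"az": 0}]'

```text
clock: 12.03
tcp_pos: [0.4761, 0.2742, 0.2005]
orientation: [-0.471, -3.103, -0.004]
contact_force: [0.8, 1.1, -0.2]
grip_width: 0.0394
gripper_force: 25.4
```

```bash
python3 -c "
from h import *
st([.476,.318,.036])"
```

```text
t 12.03 tcp [0.4761 0.2742 0.2005] w 0.0394 F [ 0.8  1.1 -0.2] gf 25.4
x [-0.955  0.297  0.003] y [0.297 0.955 0.002] z [-0.003  0.003 -1.   ]
heading y 72.7 j [-0.01  0.44 -0.79  1.87  0.37  0.99  0.31]
tool shift [0.0126 0.0415 0.1646]
```

arm_command --rows '[{"fingers": -1,"x": 0.006,"y": 0.02,"z": 0,"ax": 0,"ay": 0,"az": 0},{"fingers": -1,"x": 0.006,"y": 0.02,"z": 0.01,"ax": 0,"ay": 0,"az": 0},{"fingers": -1,"x": 0,"y": 0,"z": 0.03,"ax": 0,"ay": 0,"az": 0},{"fingers": -1,"x": 0,"y": 0,"z": 0.035,"ax": 0,"ay": 0,"az": 0},{"fingers": -1,"x": 0,"y": 0,"z": 0.03,"ax": 0,"ay": 0,"az": 0},{"fingers": -1,"x": 0,"y": 0,"z": 0.025,"ax": 0,"ay": 0,"az": 0},{"fingers": -1,"x": 0,"y": 0,"z": 0.015,"ax": 0,"ay": 0,"az": 0},{"fingers": -1,"x": 0,"y": 0,"z": 0,"ax": 0,"ay": 0,"az": 0},{"fingers": -1,"x": 0,"y": 0,"z": 0,"ax": 0,"ay": 0,"az": 0}]'

```text
clock: 12.78
tcp_pos: [0.479, 0.3106, 0.0558]
orientation: [-0.481, -3.103, 0.002]
contact_force: [-0.4, -0.4, 0.7]
grip_width: 0.0396
gripper_force: 25.4
```

```bash
python3 -c "
from h import *
st([.476,.318,.0345]); grab('side','side8')"
```

```text
t 12.78 tcp [0.479  0.3106 0.0558] w 0.0396 F [-0.4 -0.4  0.7] gf 25.4
x [-0.953  0.303  0.001] y [ 0.303  0.953 -0.001] z [-0.002 -0.001 -1.   ]
heading y 72.4 j [-0.18  0.66 -0.66  1.91  0.57  0.77  0.1 ]
tool shift [0.0051 0.0062 0.0213]
```

View pics/side8.png

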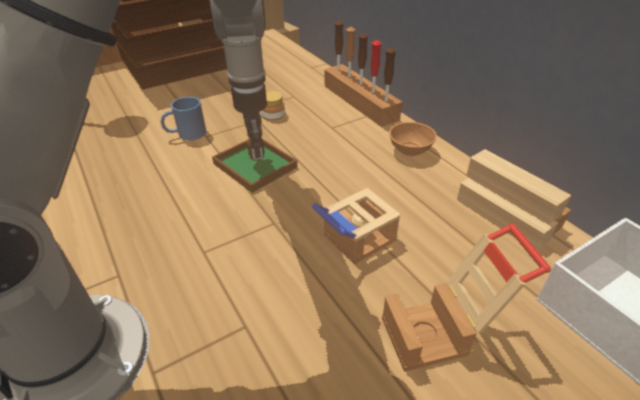

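The knob hangs over the tray's centre (257,155). I lower the last 21 mm slowly.

arm_command --rows '[{"fingers": -1,"x": 0.004,"y": 0.004,"z": 0.005,"ax": 0,"ay": 0,"az": 0},{"fingers": -1,"x": 0,"y": 0,"z": 0.005,"ax": 0,"ay": 0,"az": 0},{"fingers": -1,"x": 0,"y": 0,"z": 0.004,"ax": 0,"ay": 0,"az": 0},{"fingers": -1,"x": 0,"y": 0,"z": 0.003,"ax": 0,"ay": 0,"az": 0},{"fingers": -1,"x": 0,"y": 0,"z": 0.002,"ax": 0,"ay": 0,"az": 0},{"fingers": -1,"x": 0,"y": 0,"z": 0,"ax": 0,"ay": 0,"az": 0},{"fingers": -1,"x": 0,"y": 0,"z": 0,"ax": 0,"ay": 0,"az": 0}]'

```text
clock: 13.42
tcp_pos: [0.4769, 0.3159, 0.0373]
orientation: [-0.482, -3.104, 0.0]
contact_force: [0.7, 0.5, 0.3]
grip_width: 0.0397
gripper_force: 25.4
```

arm_command --rows '[{"fingers": -1,"x": 0,"y": 0,"z": 0.001,"ax": 0,"ay": 0,"az": 0},{"fingers": -1,"x": 0,"y": 0,"z": 0.001,"ax": 0,"ay": 0,"az": 0},{"fingers": -1,"x": 0,"y": 0,"z": 0,"ax": 0,"ay": 0,"az": 0},{"fingers": -1,"x": 0,"y": 0,"z": 0,"ax": 0,"ay": 0,"az": 0}]'

```text
clock: 13.75
tcp_pos: [0.4769, 0.316, 0.0354]
orientation: [0.482, 3.104, -0.0]
contact_force: [0.4, 0.7, -0.9]
grip_width: 0.0393
gripper_force: 25.4
```

arm_command --rows '[{"fingers": -1,"x": 0,"y": 0,"z": 0.001,"ax": 0,"ay": 0,"az": 0},{"fingers": -1,"x": 0,"y": 0,"z": 0.001,"ax": 0,"ay": 0,"az": 0},{"fingers": -1,"x": 0,"y": 0,"z": 0,"ax": 0,"ay": 0,"az": 0},{"fingers": -1,"x": 0,"y": 0,"z": 0,"ax": 0,"ay": 0,"az": 0}]'

```text
clock: 14.08
tcp_pos: [0.4771, 0.3161, 0.0344]
orientation: [0.482, 3.104, -0.001]
contact_force: [-3.0, -2.3, 9.0]
grip_width: 0.0392
gripper_force: 26.2
```

It touches the floor at the predicted height with 9 N. I release and withdraw.

arm_command --rows '[{"fingers": -1,"x": 0,"y": 0,"z": -0.0005,"ax": 0,"ay": 0,"az": 0},{"fingers": 0,"x": 0,"y": 0,"z": 0,"ax": 0,"ay": 0,"az": 0},{"fingers": 0.4,"x": 0,"y": 0,"z": 0,"ax": 0,"ay": 0,"az": 0},{"fingers": 0.4,"x": 0,"y": 0,"z": 0,"ax": 0,"ay": 0,"az": 0},{"fingers": 0.4,"x": 0,"y": 0,"z": -0.01,"ax": 0,"ay": 0,"az": 0},{"fingers": 0.4,"x": 0,"y": 0,"z": -0.025,"ax": 0,"ay": 0,"az": 0},{"fingers": 0.4,"x": 0,"y": 0,"z": -0.035,"ax": 0,"ay": 0,"az": 0},{"fingers": 0.4,"x": 0,"y": 0,"z": -0.035,"ax": 0,"ay": 0,"az": 0},{"fingers": 0.4,"x": 0,"y": 0,"z": -0.035,"ax": 0,"ay": 0,"az": 0},{"fingers": 0.4,"x": 0,"y": 0,"z": 0,"ax": 0,"ay": 0,"az": 0}]'

```text
clock: 14.92
tcp_pos: [0.4794, 0.3192, 0.1813]
orientation: [0.48, 3.097, 0.012]
contact_force: [0.8, 1.1, -0.1]
grip_width: 0.06
gripper_force: 0.0
```

```bash
python3 - <<'E'
from h import *
st(); f=grab('side','side9'); w=cloud(f)
s=(np.hypot(w[...,0]-.476,w[...,1]-.316)<.04)&(w[...,2]>.02)&(w[...,2]<.08); k=w[s]; print(len(k),k.mean(0).round(3),k[:,2].max().round(3))
cv2.imwrite('pics/crop9.png',cv2.resize(f['frame'][60:380,180:560,::-1],None,fx=1.8,fy=1.8))
E
```

```text
t 14.92 tcp [0.4794 0.3192 0.1813] w 0.06 F [ 0.8  1.1 -0.1] gf 0.0
x [-0.953  0.303 -0.006] y [0.303 0.953 0.009] z [ 0.009  0.006 -1.   ]
heading y 72.4 j [-0.11  0.5  -0.77  1.83  0.42  0.97  0.21]
309 [0.473 0.305 0.045] 0.062
```

View pics/crop9.png

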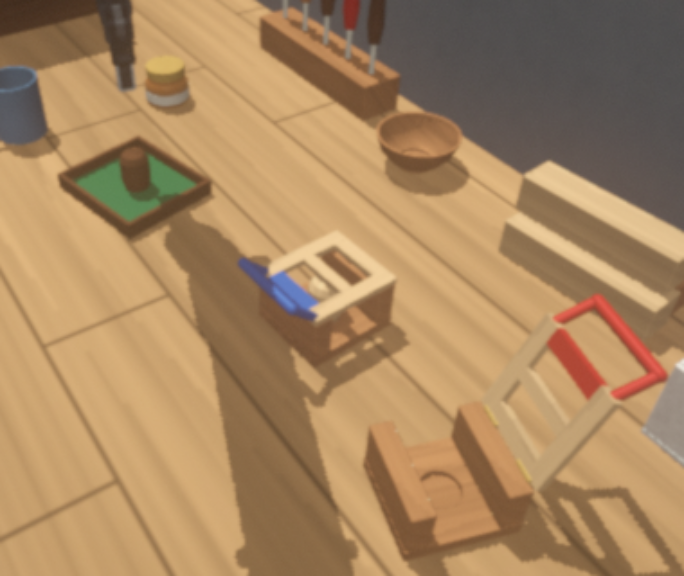

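The knob stands upright in the tray (crop 135,168). The red lid is open (570,390), the blue lid is shut, and the hand is clear.

```bash
python3 -c "
from bench import r
print(r.hand_in())"
```

```text
the job is handed in; nothing more can be done
None
```

The job is handed in: the last picture showed the dark knob upright and released in the green tray, the red lid open past vertical and the blue lid shut, though hand-in returned no verdict.

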